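# Take the tipped sample bottle off the turntable

## Robot

A 6-joint arm with a two-finger parallel gripper is mounted at the origin on the work surface. World frame = base frame: x ahead of the robot, y to its left, z up, the work surface at z = 0. Lengths are in m, angles in degrees, forces in N, time in s.
With the tool pointing down it reaches from about 0.3 to 0.75 m from the base axis. Payload 8.5 kg.
Tool frame: the origin (TCP) lies at the very end of the fingers, on their centre line; the grasp point (between the pads) lies 19 mm behind it (env.grasp_offset is the distance from the TCP to the grasp point, in m); y points along the fingers, z is the direction in which the jaws open and shut, and the axes are right-handed (so a half turn about y gives the same grasp; the last joint's range is limited). The gripper opens to 85 mm and grips with 20 to 120 N. Pads are 22 mm wide; open, the fingers measure 114 mm over their backs; the gripper's body (76 mm by 85 mm) begins 54 mm behind the grasp point. The pads swing forward as they close: fully open they stand 13 mm farther back than shut.
Start: joints at [59.971, 21.807, 74.336, -0, 83.858, -12.336], TCP at [0.167, 0.524, 0.231] pointing down, gripper open.
Joint ranges: [-178.18, 178.18], [-50.72, 133.34], [12.68, 142.11], [-81.47, 261.47], [9.98, 163.14], [-165.26, 165.26]. Speed limits (degrees/s): [136.94, 136.94, 180, 180, 180, 180].

## Interface

Orientations are given as a 3x3 rotation matrix whose columns are the frame's x, y, z axes.
In Python, from rig import env gives the robot as it stands. The module is installed in compiled form; this text tells all that it offers.
- The arm moves only by the shell command python3 -m pendant 'ROWS' [FORCE]. ROWS is JSON, a list of rows, each a list of 3 entries, a list of its own where there are three numbers: the shift along the world's x, y, z as a fraction of full scale, then the turn about the world's z as a fraction of full scale, then the opening, from 0 (shut) to 1 (fully open). A call has 1 to 12 rows; each row shifts and turns the commanded pose from where the row before left it; what a row does not reach is not made up. Full scale, the value 1, is 30 mm for a shift and 5 degrees for a turn. A row lasts 1/12 s, in which the tool goes at most 41.7 mm and 7.16 degrees, less where a joint would pass 70% of its speed; a pose out of reach is approached as far as the arm can. A call with a number of a shift or a turn outside -1 to 1 is refused whole. A call with a gripper value outside its range is refused whole. The fingers move at their own pace and stop on an object; FORCE is the grip in N (left out, the last holds). Time passes only in rows, so rows that do not move let the fingers close. It gives the time, the measured TCP pose, the force and the opening at its end, in the units of the state.
- env.observe(): the state, without advancing time (a new reading comes with each control period).
- env.get_image(name): name is "scene" or "top" or "wrist"; returns (picture, depth): 480x640x3 uint8, red, green, blue; 480x640 float32, m along the optical axis (not along the pixel's ray), 0 where there is no reading.
- env.camera_model(name): a dict with "camera_matrix" (3x3 intrinsics, pixels), "R" (3x3) and "t" (3): a world point X has camera coordinates R X + t; the wrist camera has in their place "tool_from_camera" (4x4, takes a point from camera to tool coordinates, whose origin is the TCP and whose axes are the tool frame's). Camera axes: x right, y down, z forward; pixel columns grow to the right and rows downward; lengths in m; the calibration is good to about 2 mm. A picture is of the moment at which its call begins: read the wrist's pose just before it. camera_model takes no time and is no camera call.
- env.close_job(): hands the job in, once; it reports no verdict.
The state is a dict: "time_s": time; "q": joint angles; "qvel": joint speeds; "joint_efforts": joint torques, N m; "position": TCP position; "tool_rot": TCP orientation; "ft_force": force on the tool from outside, world axes, zero at the start; "wrist_torque": the same for the moment, N m; "grip_width": finger opening in m.
Only numpy, scipy, OpenCV 4.12 (cv2) and the standard library are available. Lean on these libraries where they do the work, as an engineer would, in place of code of your own. Each camera call takes 0.05 s, during which the arm holds its last target.

## Task

In this water-testing lab one sample bottle has fallen over on the freely spinning turntable. Lift it off and lay it on its side in the white tray, lowering it to the tray's floor before letting go. Leave the two upright bottles standing on the turntable.

Things in the scene. Friction and masses are not known exactly. Their poses are not given: they have to be found in the camera images.
- tipped_center (a point): Centre of the square body (44 x 44 x 70 mm long) of the tipped amber-brown bottle: yellow labels, white cap 36 mm across ending 69 mm from this point. It lies on a flat side, this point 22 mm above what it lies on. x axis: along the bottle to its cap, any level heading; z up at the start. 80 to 170 g, balances within 15 mm of this point. The standing bottles are over 120 mm away, axis to centre.
- tray_in (a point): Centre of the inner floor of the white open tray, fixed to the bench: 240 mm (its x axis) by 200 mm (its y axis) outside, 35 mm high, walls and floor about 4 mm thick. z axis up. It is on the left or right of the bench, turned up to 20 degrees; the turntable is on the other side.
- standing1: Upright lilac square plastic bottle, yellow labels, round white cap: body 44 x 44 mm, 104 mm tall with cap, 140 g. Origin: centre of its underside; z axis up to the cap. Stands loose on the turntable, a flat pale disc with a blue rim, 300 mm across, no raised edge, top 45 mm above the bench; it is still at first, turns at a touch and coasts to rest in a few seconds.
- standing2: Upright grey-green square plastic bottle, yellow labels, round white cap: body 44 x 44 mm, 104 mm tall with cap, 140 g. Origin: centre of its underside; z axis up to the cap. Stands loose on the turntable like the lilac one.
There are look-alikes about, which are no part of the job. Leave any pink look-alike of the standing1 alone.

How it is judged (in metres and radians):
On the way, in this order (a step that is already met when the one before it is completed fails the run):
1. the tipped bottle is lifted clear of the turntable, its centre at least 107 mm above the bench (height (world z) of tipped_center above 0.107 m), for 0.1 s.
2. the bottle is lowered into the tray, lying, to within 20 mm of its floor, still held by the fingers (x of tipped_center in the frame of tray_in between -0.1 and 0.1 m and y of tipped_center in the frame of tray_in between -0.08 and 0.08 m and z of tipped_center in the frame of tray_in below 0.042 m and contact force between the fingers and tipped above 0.3 N), for 0.1 s.
At the end, for the whole second after the job is handed in: The tipped bottle lies flat (10 degrees) on the tray's floor, its centre within 100 mm along and 80 mm across of the tray's centre and under 30 mm above the floor, released, at rest; the other two stand upright (10 degrees) on the turntable, all slower than 30 mm/s (x of tipped_center in the frame of tray_in between -0.1 and 0.1 m and y of tipped_center in the frame of tray_in between -0.08 and 0.08 m and z of tipped_center in the frame of tray_in between 0.012 and 0.03 m and angle between tipped_center's own x axis and vertical between 1.4 and 1.75 rad and contact force between the fingers and tipped below 0.05 N and angle between each of standing1, standing2's own z axis and vertical below 0.17 rad and height (world z) of standing1 between 0.035 and 0.055 m and linear speed of each of standing1, standing2, tipped below 0.03 m/s and height (world z) of standing2 between 0.035 and 0.055 m); the robot touches nothing.
It fails at once if a standing bottle is tipped by more than 20 degrees, lifted off or knocked off the turntable ((angle between standing1's own z axis and vertical above 0.35 rad or height (world z) of standing1 below 0.03 m or height (world z) of standing1 above 0.08 m) or (angle between standing2's own z axis and vertical above 0.35 rad or height (world z) of standing2 below 0.03 m or height (world z) of standing2 above 0.08 m)).
It also fails if it takes over 45 s, if anything falls off the work surface, if the arm or the gripper's body presses on something with over 40 N, if the wrist force passes 120 N, or if a joint passes its speed limit or range.

## Working session

There is one attempt and no reset: what is moved stays moved. The work goes in short steps, Python scripts to look and compute and a shell command to move; the robot and the scene stay as the last step left them, time stands still between calls to the robot, and variables do not carry over. Pictures are saved under pics/ and viewed, and the job is handed in when it is done.

```bash
mkdir -p pics; python3 - <<'E'
from rig import env
import cv2,numpy as np
o=env.observe();print(o['time_s'],o['position'],o['tool_rot'],o['grip_width'])
for n in("top","scene"):
    im,d=env.get_image(n);cv2.imwrite(f"pics/{n}0.png",im[...,::-1]);np.savez(f"{n}0.npz",im=im,d=d)
    print(n,env.camera_model(n))
E
```

```text
0.0 [0.16701157 0.5237269  0.23072041] [[ 9.52696049e-01 -7.18490860e-04  3.03923874e-01]
 [-3.03924573e-01 -1.25497326e-03  9.52695271e-01]
 [-3.03086508e-04 -9.99998954e-01 -1.41397510e-03]] 0.0857391731318572
top {'camera_matrix': array([[461.57886505,   0.        , 314.5824961 ],
       [  0.        , 461.57886505, 231.60712261],
       [  0.        ,   0.        ,   1.        ]]), 'R': array([[-0.03255414, -0.99945583,  0.00531722],
       [-0.97696862,  0.03069828, -0.21116329],
       [ 0.21088515, -0.012069  , -0.97743634]]), 't': array([-4.53301383e-04,  6.45114949e-01,  6.49343145e-01])}
scene {'camera_matrix': array([[489.63642838,   0.        , 321.00104614],
       [  0.        , 489.63642838, 252.48783124],
       [  0.        ,   0.        ,   1.        ]]), 'R': array([[-0.81370837,  0.58092224, -0.02019994],
       [ 0.4102813 ,  0.54937744, -0.72791049],
       [-0.411762  , -0.60059452, -0.68537455]]), 't': array([ 0.53280327, -0.22126734,  1.08717235])}
```

View pics/top0.png

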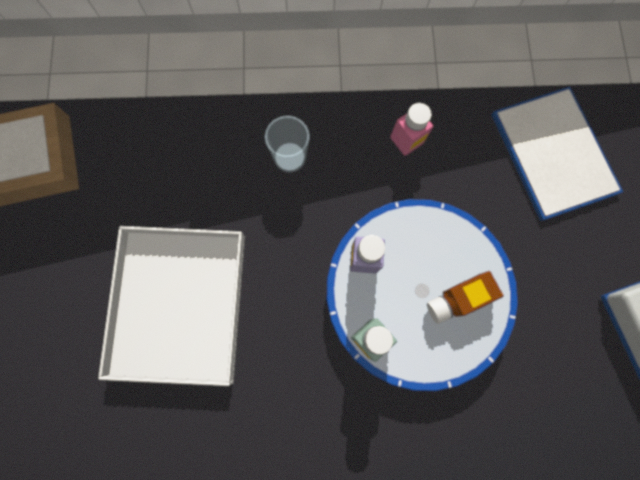

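View pics/scene0.png

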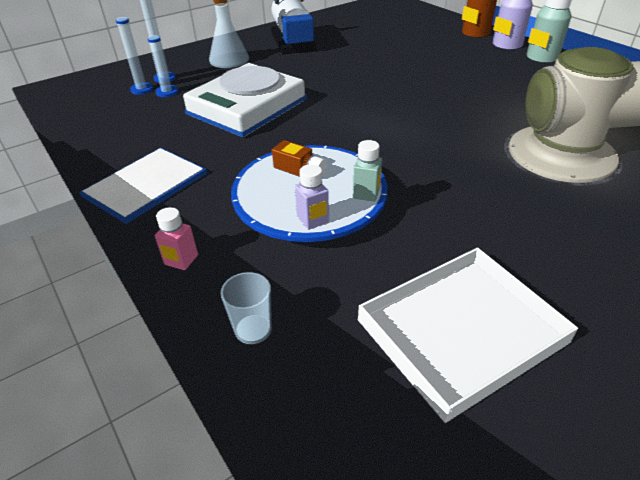

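The top view shows a single amber bottle lying on the turntable: body at about (474,293), white cap at (440,309). The lilac bottle (370,252) and the green one (376,340) stand on the disc. The pink look-alike (412,130) is off the disc and will be left alone. The tray is at (175,305). The amber, lilac and green bottles at the back right of the scene view, about (480,15), stand upright on a shelf and aren't the target.

```bash
cat > h.py <<'E'
from rig import env
import cv2,numpy as np
def pts(n,d):
    c=env.camera_model(n);K=c['camera_matrix'];v,u=np.mgrid[:480,:640]
    P=np.stack([(u-K[0,2])/K[0,0]*d,(v-K[1,2])/K[1,1]*d,d],-1)
    return (P-c['t'])@c['R']
def ray(n,u,v,z):
    c=env.camera_model(n);K=c['camera_matrix'];r=c['R'].T@np.array([(u-K[0,2])/K[0,0],(v-K[1,2])/K[1,1],1]);o=-c['R'].T@c['t']
    return o+r*(z-o[2])/r[2]
E
python3 - <<'E'
from h import *
f=np.load('top0.npz');im,d=f['im'],f['d'];P=pts('top',d)
hsv=cv2.cvtColor(im,cv2.COLOR_RGB2HSV)
v,u=np.mgrid[:480,:640]
roi=(u>425)&(u<510)&(v>260)&(v<330)
b=roi&(hsv[...,1]>150)&(hsv[...,0]<35)&(P[...,2]>.07)
q=P[b];print('body',b.sum(),q.min(0),q.max(0),np.median(q[:,2]))
t=b&(P[...,2]>.08);q=P[t]
r=cv2.minAreaRect((q[:,:2]*1000).astype(np.float32));print('top rect',r,cv2.boxPoints(r))
cap=roi&(P[...,2]>.06)&(hsv[...,1]<60)&(u<456);q=P[cap];print('cap',cap.sum(),q.min(0),q.max(0),q.mean(0))
big=cv2.resize(im[200:400,320:540],None,fx=3,fy=3,interpolation=cv2.INTER_CUBIC);cv2.imwrite('pics/crop.png',big[:600,:,::-1])
disc=(hsv[...,0]>100)&(hsv[...,0]<125)&(hsv[...,1]>150)&(u>320)&(u<525)&(v>190)&(v<395)
c=cv2.convexHull(np.argwhere(disc)[:,::-1].astype(np.int32));e=cv2.fitEllipse(c);print(e,ray('top',*e[0],.04))
for nm,(a,bb,cc,dd) in dict(lil=(345,390,230,275),gr=(350,400,315,362)).items():
    m=(u>a)&(u<bb)&(v>cc)&(v<dd)&(P[...,2]>.135);q=P[m];print(nm,m.sum(),q.mean(0),q[:,2].max())
m=(u>90)&(u<250)&(v>215)&(v<395)&(P[...,2]>.025)&(P[...,2]<.06)
q=P[m];r=cv2.minAreaRect((q[:,:2]*1000).astype(np.float32));print('tray',r,cv2.boxPoints(r),np.median(q[:,2]))
m=(u>140)&(u<210)&(v>270)&(v<350);print('floor',P[m].mean(0))
for p in[(122,228),(243,232),(232,384),(101,380)]:print(ray('top',*p,.035))
E
```

```text
body 1420 [ 0.49330547 -0.29238461  0.07074805] [ 0.57101842 -0.01242005  0.77091859] 0.08828899674581023
top rect ((510.9337158203125, -153.78811645507812), (45.978904724121094, 281.1914978027344), 16.39445686340332) [[ 449.19604   -25.397556]
 [ 528.56195  -295.15616 ]
 [ 572.6714   -282.17868 ]
 [ 493.30548   -12.420074]]
cap 500 [ 0.49330547 -0.23348659  0.06003352] [ 0.55552497 -0.01242005  0.77091859] [ 0.51936134 -0.19946282  0.09072432]
((421.5636901855469, 294.7427673339844), (186.31982421875, 195.8727264404297), 138.5496063232422) [ 0.54399872 -0.18660079  0.04      ]
lil 555 [ 0.60155167 -0.09639694  0.15198494] 0.7709185920105555
gr 621 [ 0.47990044 -0.09734983  0.16172228] 0.7709185920105555
tray ((545.0206298828125, 207.73565673828125), (201.25436401367188, 240.81454467773438), 85.49610137939453) [[417.08322 116.87443]
 [657.1542   97.964  ]
 [672.958   298.5969 ]
 [432.8871  317.50732]] 0.0329061036990794
floor [0.53500911 0.2101176  0.00626084]
[0.66795539 0.29209651 0.035     ]
[0.65509114 0.09510096 0.035     ]
[0.41898917 0.11177626 0.035     ]
[0.43140197 0.31085398 0.035     ]
```

View pics/crop.png

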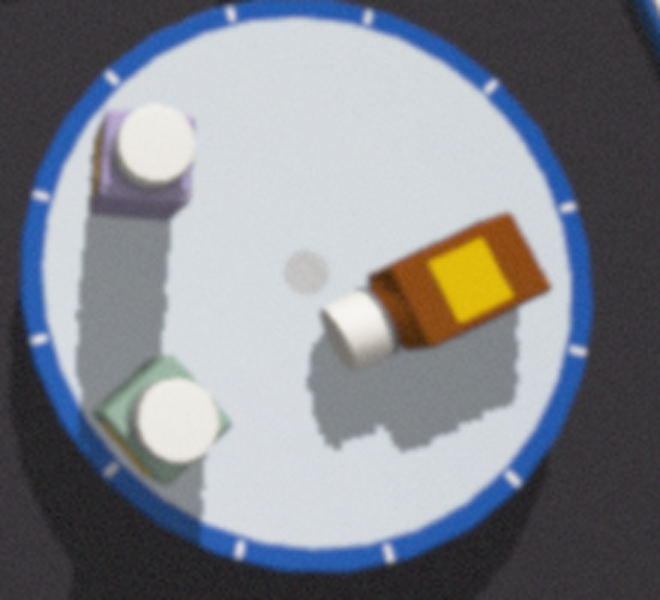

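The enlarged crop confirms the target: the amber bottle lies with its cap toward the lower left (355,330) and its body centre is near (460,280). Some depth readings are outliers, so I'll filter them out.

```bash
python3 - <<'E'
from h import *
f=np.load('top0.npz');im,d=f['im'],f['d'];P=pts('top',d)
hsv=cv2.cvtColor(im,cv2.COLOR_RGB2HSV)
v,u=np.mgrid[:480,:640]
roi=(u>425)&(u<510)&(v>260)&(v<330)
t=roi&(hsv[...,1]>150)&(hsv[...,0]<35)&(P[...,2]>.082)&(P[...,2]<.096)
t=cv2.morphologyEx(t.astype(np.uint8),cv2.MORPH_OPEN,np.ones((3,3)))>0
q=np.array([ray('top',x,y,.089) for y,x in np.argwhere(t)])
r=cv2.minAreaRect((q[:,:2]*1000).astype(np.float32));print('top rect',r,cv2.boxPoints(r),q.mean(0))
cap=roi&(P[...,2]>.06)&(P[...,2]<.096)&(hsv[...,1]<60)&(u<456);q2=P[cap];print('cap',q2.min(0),q2.max(0),np.median(q2,0))
for nm,(a,bb,cc,dd) in dict(lil=(345,390,230,275),gr=(350,400,315,362)).items():
    m=(u>a)&(u<bb)&(v>cc)&(v<dd)&(P[...,2]>.135)&(P[...,2]<.16);q=P[m];print(nm,m.sum(),q.mean(0),q[:,2].max())
o=env.observe();print(o['q'])
E
```

```text
top rect ((539.7711181640625, -251.14614868164062), (41.30160140991211, 73.98943328857422), 23.04875373840332) [[ 506.28488 -225.18973]
 [ 535.2528  -293.27274]
 [ 573.2573  -277.10257]
 [ 544.2894  -209.01956]] [ 0.54020179 -0.25258421  0.089     ]
cap [ 0.49930477 -0.23348659  0.06003352] [ 0.55552497 -0.1866902   0.08694414] [ 0.51945806 -0.2024513   0.08028467]
lil 551 [ 0.60233749 -0.09700657  0.14749178] 0.15075133895659895
gr 607 [ 0.47959126 -0.09930867  0.14767162] 0.15139241759893723
[ 5.99703802e+01  2.18364458e+01  7.43824569e+01  6.98669163e-04
  8.38570338e+01 -1.23359499e+01]
```

Body centre is (0.540, -0.252), heading about 113° toward the cap, so the jaw direction should be 23° against 72.3° now. I'm moving over the bottle at the current height.

```bash
python3 -m pendant '[[[0.24,-0.5,0],-0.2,1],[[0.48,-1,0],-0.4,1],[[0.48,-1,0],-0.4,1],[[0.48,-1,0],-0.4,1],[[0.48,-1,0],-0.4,1],[[0.48,-1,0],-0.4,1],[[0.48,-1,0],-0.4,1],[[0.48,-1,0],-0.4,1],[[0.48,-1,0],-0.4,1],[[0.48,-1,0],-0.4,1],[[0.48,-1,0],-0.4,1],[[0.48,-1,0],-0.4,1]]' 30
python3 -m pendant '[[[0.48,-1,0],-0.4,1],[[0.48,-1,0],-0.4,1],[[0.48,-1,0],-0.4,1],[[0.48,-1,0],-0.4,1],[[0.48,-1,0],-0.4,1],[[0.48,-1,0],-0.4,1],[[0.48,-1,0],-0.4,1],[[0.48,-1,0],-0.4,1],[[0.48,-1,0],-0.4,1],[[0.48,-1,0],-0.4,1],[[0.24,-0.5,0],-0.2,1],[[0,0,0],0,1]]'
```

```text
time_s: 1.1
position: [0.3329, 0.1774, 0.2313]
tool_rot: [[0.757, -0.0, 0.653], [-0.653, -0.0, 0.757], [-0.0, -1.0, -0.0]]
ft_force: [0.7, 0.9, 0.3]
grip_width: 0.0853
time_s: 2.1
position: [0.4849, -0.1389, 0.2304]
tool_rot: [[0.471, -0.001, 0.882], [-0.882, -0.0, 0.471], [-0.0, -1.0, -0.001]]
ft_force: [-0.3, 0.2, -0.2]
grip_width: 0.0856
```

```bash
python3 -m pendant '[[[0.46,-0.94,0],-0.25,1],[[0.46,-0.94,0],-0.25,1],[[0.46,-0.94,0],-0.25,1],[[0.46,-0.94,0],-0.25,1],[[0,0,0],0,1],[[0,0,0],0,1]]'
python3 - <<'E'
from h import *
o=env.observe();print(o['position'],o['tool_rot'])
im,d=env.get_image('wrist');c=env.camera_model('wrist');K=c['camera_matrix']
v,u=np.mgrid[:480,:640];T=c['tool_from_camera']
P=np.stack([(u-K[0,2])/K[0,0]*d,(v-K[1,2])/K[1,1]*d,d],-1)@T[:3,:3].T+T[:3,3]
P=P@np.array(o['tool_rot']).T+o['position']
hsv=cv2.cvtColor(im,cv2.COLOR_RGB2HSV)
t=(hsv[...,1]>150)&(hsv[...,0]<35)&(P[...,2]>.082)&(P[...,2]<.096)
t=cv2.morphologyEx(t.astype(np.uint8),cv2.MORPH_OPEN,np.ones((3,3)))>0
q=P[t];print(t.sum(),np.median(q[:,2]));r=cv2.minAreaRect((q[:,:2]*1000).astype(np.float32));print(r,cv2.boxPoints(r))
cv2.imwrite('pics/w1.png',im[...,::-1])
E
```

```text
time_s: 2.6
position: [0.5391, -0.249, 0.2304]
tool_rot: [[0.395, -0.001, 0.919], [-0.919, 0.001, 0.395], [-0.002, -1.0, -0.001]]
ft_force: [-0.3, 0.0, -0.3]
grip_width: 0.0855
[ 0.53906317 -0.2490132   0.23041795] [[ 3.95232930e-01 -1.33292427e-03  9.18579966e-01]
 [-9.18579623e-01  1.11557570e-03  3.95234401e-01]
 [-1.55156301e-03 -9.99998489e-01 -7.83484819e-04]]
6323 0.08943676454017499
((539.799072265625, -202.21896362304688), (180.17965698242188, 132.4794464111328), 83.40139770507812) [[ 463.6457   -284.1002  ]
 [ 595.2475   -299.3238  ]
 [ 615.95245  -120.33774 ]
 [ 484.35065  -105.114136]]
```

View pics/w1.png

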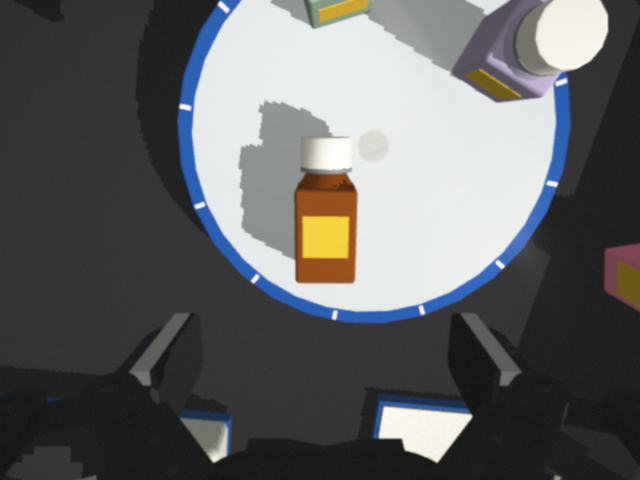

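The wrist view shows the amber bottle upright in the frame, body at about (326,235) and cap at (327,152), centred between the fingers and parallel to them. I'll refine the fit using only the target's pixels.

```bash
python3 - <<'E'
from h import *
o=env.observe()
im,d=env.get_image('wrist');c=env.camera_model('wrist');K=c['camera_matrix']
v,u=np.mgrid[:480,:640];T=c['tool_from_camera']
P=np.stack([(u-K[0,2])/K[0,0]*d,(v-K[1,2])/K[1,1]*d,d],-1)@T[:3,:3].T+T[:3,3]
P=P@np.array(o['tool_rot']).T+o['position']
hsv=cv2.cvtColor(im,cv2.COLOR_RGB2HSV)
t=(hsv[...,1]>150)&(hsv[...,0]<35)&(P[...,2]>.082)&(P[...,2]<.096)&(u>280)&(u<370)&(v>160)&(v<290)
t=cv2.morphologyEx(t.astype(np.uint8),cv2.MORPH_OPEN,np.ones((5,5)))>0
q=P[t];print(t.sum(),np.median(q[:,2]));r=cv2.minAreaRect((q[:,:2]*1000).astype(np.float32));print(r,cv2.boxPoints(r))
print((np.r_[np.array(r[0])/1000,.05]-o['position'])/.03)
E
```

```text
5702 0.08943117894422882
((540.1572875976562, -251.206298828125), (41.61101150512695, 74.6407470703125), 22.834516525268555) [[ 506.49936 -224.88475]
 [ 535.4653  -293.67587]
 [ 573.8152  -277.52783]
 [ 544.8493  -208.73672]]
[ 0.04385664 -0.10349811 -6.02742181]
```

Both views agree. I'm descending to TCP z ≈ 0.051.

```bash
python3 -m pendant '[[[0.05,-0.14,-0.5],0,1],[[0,0,-0.9],0,1],[[0,0,-0.9],0,1],[[0,0,-0.9],0,1],[[0,0,-0.9],0,1],[[0,0,-0.7],0,1],[[0,0,-0.5],0,1],[[0,0,-0.4],0,1],[[0,0,-0.28],0,1],[[0,0,0],0,0.9],[[0,0,0],0,0.8],[[0,0,0],0,0.7]]'
python3 - <<'E'
from h import *
im,d=env.get_image('top');cv2.imwrite('pics/t2.png',im[...,::-1])
E
```

```text
time_s: 3.7
position: [0.541, -0.2529, 0.053]
tool_rot: [[0.396, 0.001, 0.918], [-0.918, -0.001, 0.396], [0.001, -1.0, 0.001]]
ft_force: [-0.5, 0.3, 0.9]
grip_width: 0.0598
```

View pics/t2.png

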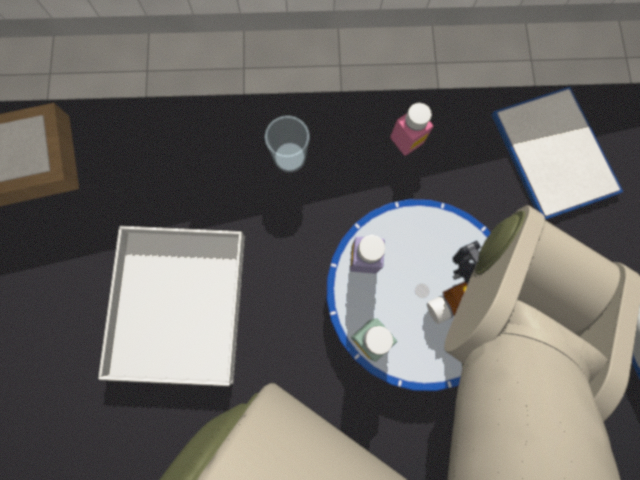

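The fingers are around the bottle, which hasn't moved: its cap is still at (438,309). The arm is clear of the standing bottles. Next I close gently.

```bash
python3 -m pendant '[[[0,0,-0.05],0,0.65],[[0,0,0],0,0.6],[[0,0,0],0,0.56],[[0,0,0],0,0.53],[[0,0,0],0,0.5],[[0,0,0],0,0.47],[[0,0,0],0,0.4],[[0,0,0],0,0.3],[[0,0,0],0,0.2],[[0,0,0],0,0.2],[[0,0,0],0,0.2]]' 35
```

```text
time_s: 4.67
position: [0.5408, -0.2532, 0.0507]
tool_rot: [[0.396, 0.0, 0.918], [-0.918, -0.0, 0.396], [0.001, -1.0, 0.0]]
ft_force: [-0.2, 0.2, 5.4]
grip_width: 0.0437
```

Gripped at 43.7 mm. I'm lifting straight up, gently at first.

```bash
python3 -m pendant '[[[0,0,0.15],0,0.2],[[0,0,0.3],0,0.2],[[0,0,0.5],0,0.2],[[0,0,0.8],0,0.2],[[0,0,0.9],0,0.2],[[0,0,0.9],0,0.2],[[0,0,0.9],0,0.2],[[0,0,0.9],0,0.2],[[0,0,0.6],0,0.2],[[0,0,0.3],0,0.2],[[0,0,0],0,0.2],[[0,0,0],0,0.2]]'
python3 - <<'E'
from h import *
im,d=env.get_image('wrist');cv2.imwrite('pics/w3.png',im[...,::-1])
im,d=env.get_image('scene');cv2.imwrite('pics/s3.png',im[...,::-1])
E
```

```text
time_s: 5.67
position: [0.5403, -0.2528, 0.2372]
tool_rot: [[0.396, -0.001, 0.918], [-0.918, 0.001, 0.396], [-0.001, -1.0, -0.001]]
ft_force: [0.1, -0.0, -1.8]
grip_width: 0.0436
```

View pics/w3.png

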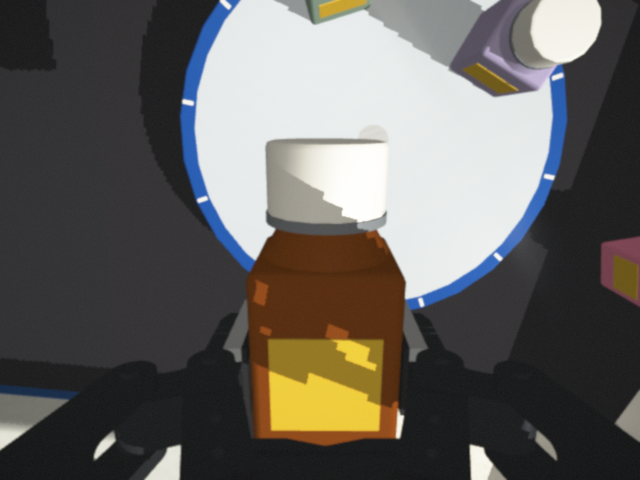

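View pics/s3.png

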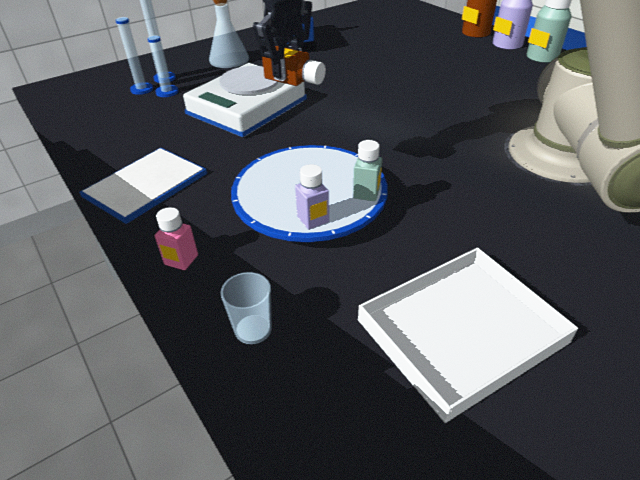

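The bottle hangs level in the fingers: wrist view cap at (327,180), label at (325,385). In the scene view the lilac bottle (312,200) and the green one (368,172) are still standing and the disc hasn't moved. I'm carrying it to the tray centre (0.545, 0.204).

```bash
python3 -m pendant '[[[0,0.3,0],0,0.2],[[0,0.6,0],0,0.2],[[0.02,0.9,0],0,0.2],[[0.02,0.9,0],0,0.2],[[0.02,0.9,0],0,0.2],[[0.02,0.9,0],0,0.2],[[0.02,0.9,0],0,0.2],[[0.02,0.9,0],0,0.2],[[0.02,0.9,0],0,0.2],[[0.02,0.9,0],0,0.2],[[0.02,0.9,0],0,0.2],[[0.02,0.9,0],0,0.2]]'
python3 -m pendant '[[[0,0.9,0],0,0.2],[[0,0.9,0],0,0.2],[[0,0.9,0],0,0.2],[[0,0.9,0],0,0.2],[[0,0.9,0],0,0.2],[[0,0.5,0],0,0.2],[[0,0.2,0],0,0.2],[[0,0,0],0,0.2],[[0,0,0],0,0.2]]'
```

```text
time_s: 6.77
position: [0.5459, 0.0459, 0.2371]
tool_rot: [[0.396, -0.002, 0.918], [-0.918, 0.0, 0.396], [-0.001, -1.0, -0.001]]
ft_force: [-0.3, -0.4, -1.0]
grip_width: 0.044
time_s: 7.52
position: [0.5464, 0.1996, 0.2374]
tool_rot: [[0.396, -0.001, 0.918], [-0.918, -0.001, 0.396], [0.0, -1.0, -0.001]]
ft_force: [0.1, -0.7, -1.5]
grip_width: 0.044
```

```bash
python3 -m pendant '[[[0,0,-0.5],0,0.2],[[0,0,-0.9],0,0.2],[[0,0,-0.9],0,0.2],[[0,0,-0.9],0,0.2],[[0,0,-0.9],0,0.2],[[0,0,-0.9],0,0.2],[[0,0,-0.8],0,0.2],[[0,0,-0.6],0,0.2],[[0,0,-0.4],0,0.2],[[0,0,-0.25],0,0.2],[[0,0,0],0,0.2],[[0,0,0],0,0.2]]'
python3 -m pendant '[[[0,0,-0.1],0,0.2],[[0,0,-0.1],0,0.2],[[0,0,0],0,0.2],[[0,0,0],0,0.2]]'
```

```text
time_s: 8.52
position: [0.547, 0.1994, 0.0268]
tool_rot: [[0.395, 0.0, 0.919], [-0.919, -0.0, 0.395], [0.0, -1.0, 0.0]]
ft_force: [0.1, 0.6, -0.7]
grip_width: 0.0438
time_s: 8.85
position: [0.5467, 0.2, 0.0206]
tool_rot: [[0.396, 0.0, 0.918], [-0.918, 0.0, 0.396], [0.0, -1.0, 0.0]]
ft_force: [-0.3, 1.3, -1.6]
grip_width: 0.0435
```

```bash
python3 -m pendant '[[[0,0,-0.1],0,0.2],[[0,0,-0.1],0,0.2],[[0,0,0],0,0.2],[[0,0,0],0,0.2]]'
python3 -m pendant '[[[0,0,-0.07],0,0.2],[[0,0,0],0,0.2],[[0,0,0],0,0.2]]'
```

```text
time_s: 9.18
position: [0.5465, 0.2, 0.0142]
tool_rot: [[0.396, -0.0, 0.918], [-0.918, -0.0, 0.396], [-0.0, -1.0, -0.0]]
ft_force: [0.4, 0.4, -1.5]
grip_width: 0.0437
time_s: 9.43
position: [0.5466, 0.2, 0.0122]
tool_rot: [[0.396, -0.0, 0.918], [-0.918, -0.0, 0.396], [-0.0, -1.0, -0.0]]
ft_force: [-0.3, -0.2, -1.7]
grip_width: 0.0437
```

```bash
python3 -m pendant '[[[0,0,-0.05],0,0.2],[[0,0,0],0,0.2],[[0,0,0],0,0.2]]'
python3 - <<'E'
from h import *
im,d=env.get_image('scene');cv2.imwrite('pics/s4.png',cv2.resize(im[200:440,320:640],None,fx=2,fy=2)[...,::-1])
E
```

```text
time_s: 9.68
position: [0.5466, 0.2, 0.0108]
tool_rot: [[0.396, -0.0, 0.918], [-0.918, -0.0, 0.396], [-0.0, -1.0, -0.0]]
ft_force: [-0.7, -0.2, -1.3]
grip_width: 0.0439
```

View pics/s4.png

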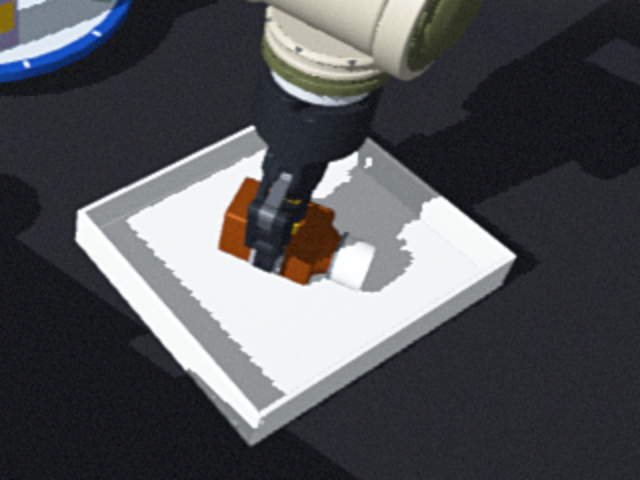

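The bottle is in the tray at about (290,235) in the crop, level and just above the floor. I'm feeling down for contact.

```bash
python3 -m pendant '[[[0,0,-0.04],0,0.2],[[0,0,0],0,0.2],[[0,0,0],0,0.2]]'
python3 -m pendant '[[[0,0,-0.04],0,0.2],[[0,0,0],0,0.2],[[0,0,0],0,0.2]]'
```

```text
time_s: 9.98
position: [0.5468, 0.2, 0.0097]
tool_rot: [[0.396, 0.0, 0.918], [-0.918, 0.0, 0.396], [0.0, -1.0, 0.0]]
ft_force: [1.0, -0.2, -0.5]
grip_width: 0.0437
time_s: 10.23
position: [0.5468, 0.2, 0.0097]
tool_rot: [[0.396, 0.001, 0.918], [-0.918, 0.0, 0.396], [0.0, -1.0, 0.001]]
ft_force: [-3.1, -0.9, 10.7]
grip_width: 0.0432
```

Contact at 10.7 N. I'm backing off about 0.5 mm, then opening gradually and rising.

```bash
python3 -m pendant '[[[0,0,0.03],0,0.2],[[0,0,0],0,0.45],[[0,0,0],0,0.55],[[0,0,0],0,0.65],[[0,0,0],0,0.75],[[0,0,0],0,0.85],[[0,0,0],0,0.95],[[0,0,0],0,1],[[0,0,0],0,1],[[0,0,0],0,1]]'
python3 - <<'E'
from h import *
im,d=env.get_image('wrist');cv2.imwrite('pics/w5.png',im[...,::-1])
E
```

```text
time_s: 11.07
position: [0.5466, 0.2, 0.0093]
tool_rot: [[0.396, -0.0, 0.918], [-0.918, -0.0, 0.396], [-0.0, -1.0, -0.0]]
ft_force: [-0.0, 0.9, -1.1]
grip_width: 0.0852
```

View pics/w5.png

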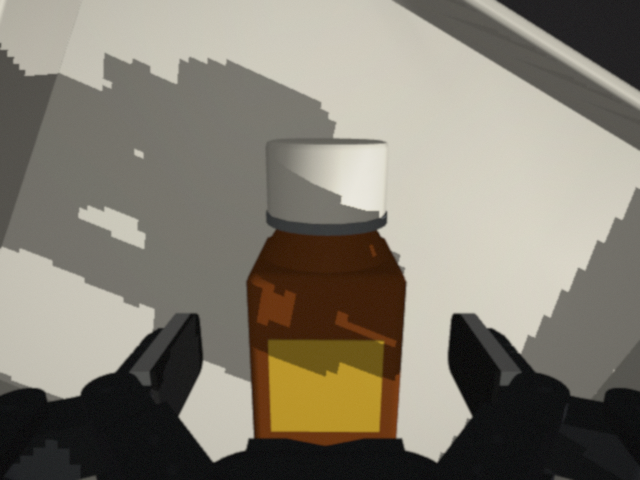

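The bottle is released, with clear gaps to the fingers at (200,360) and (455,360). Rising now, then moving aside so the top camera can see.

```bash
python3 -m pendant '[[[0,0,0.3],0,1],[[0,0,0.6],0,1],[[0,0,0.9],0,1],[[0,0,0.9],0,1],[[0,0,0.9],0,1],[[0,0,0.9],0,1],[[0,0,0.9],0,1],[[0,0,0.9],0,1],[[-0.5,0.3,0.5],0,1],[[-0.9,0.6,0],0,1],[[-0.9,0.6,0],0,1],[[-0.9,0.6,0],0,1]]'
python3 -m pendant '[[[-0.9,0.8,0],0,1],[[-0.9,0.8,0],0,1],[[-0.9,0.8,0],0,1],[[-0.9,0.8,0],0,1],[[-0.5,0.8,0],0,1],[[0,0.8,0],0,1],[[0,0.8,0],0,1],[[0,0.5,0],0,1],[[0,0,0],0,1],[[0,0,0],0,1]]'
python3 - <<'E'
from h import *
im,d=env.get_image('top');cv2.imwrite('pics/t6.png',im[...,::-1]);P=pts('top',d)
hsv=cv2.cvtColor(im,cv2.COLOR_RGB2HSV);v,u=np.mgrid[:480,:640]
t=(hsv[...,1]>150)&(hsv[...,0]<35)&(u>100)&(u<245)&(v>225)&(v<390)&(P[...,2]>.03)&(P[...,2]<.06)
t=cv2.morphologyEx(t.astype(np.uint8),cv2.MORPH_OPEN,np.ones((3,3)))>0
q=P[t];r=cv2.minAreaRect((q[:,:2]*1000).astype(np.float32));print(r,np.percentile(q[:,2],[5,50,95]))
for nm,(a,bb,cc,dd) in dict(lil=(345,390,230,275),gr=(350,400,315,362)).items():
    m=(u>a)&(u<bb)&(v>cc)&(v<dd)&(P[...,2]>.135)&(P[...,2]<.16);print(nm,m.sum(),P[m].mean(0))
E
```

```text
time_s: 12.12
position: [0.4494, 0.2633, 0.2142]
tool_rot: [[0.395, 0.001, 0.919], [-0.919, 0.0, 0.395], [0.0, -1.0, 0.001]]
ft_force: [0.5, 1.2, -0.2]
grip_width: 0.0854
time_s: 12.95
position: [0.3273, 0.446, 0.2135]
tool_rot: [[0.397, 0.0, 0.918], [-0.918, -0.0, 0.397], [0.0, -1.0, -0.0]]
ft_force: [-0.4, -0.9, -0.4]
grip_width: 0.0855
((543.9122314453125, 198.7265625), (41.61943817138672, 78.50772094726562), 22.794775009155273) [0.03858611 0.04666999 0.048762  ]
lil 554 [ 0.60204133 -0.09667748  0.14750066]
gr 605 [ 0.47936906 -0.09950756  0.14762042]
```

View pics/t6.png

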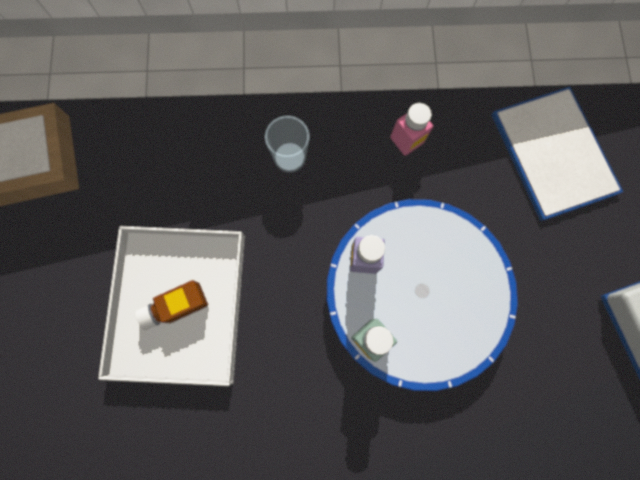

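The amber bottle lies in the tray at (178,302), with its top about 47 mm above the bench, which means it's on the floor. The lilac (370,250) and green (377,340) bottles haven't moved. Handing in.

```bash
python3 -c "
from rig import env
print(env.close_job())"
```

```text
the job is handed in; nothing more can be done
None
```

I lifted the tipped amber bottle off the turntable to about 0.25 m and carried it over to the tray. I lowered it while gripped until I felt the floor (10.7 N), then released it and moved the arm clear. The job was handed in at about 13 s; no verdict is reported.

The last top view showed:
- **Tipped bottle:** it lies flat near the tray centre, at (0.544, 0.199) against a tray centre of about (0.545, 0.204). Its top is 47 mm above the bench, as expected for a bottle lying on the tray's floor.
- **Standing bottles:** both are upright on the turntable, within 1 mm of where they started, and the disc did not visibly turn.
- **Robot:** the gripper is open and touching nothing.

No check failed. The body measured 74–79 mm long instead of 70 mm, probably because the mask includes some of the bottle's shoulder. This had no effect on the grasp or the placing.

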